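# Hold the analyser's cover at its balance point

### The job

The side of the gas analyser is done: turn it on its turntable until its back is home against the stop bracket, with the cover still shut. Then raise the cover by its handle to its balance point, a little past upright, where it would tip neither shut nor over backwards, and finish while still gripping the handle and holding it there, so that a colleague can reach inside. Never let the cover drop either way, and leave the other things on the bench alone.

Things in the scene. Friction and masses are not known exactly. Their poses are not given: they have to be found in the camera images.
- fixture: turntable's fixed stand: aluminium base plate 250 x 250 x 8 mm on the bench. Origin: centre of its underside, on the turntable's vertical axis. Its -x side is where the analyser's front faces when home. A bent steel stop bracket (upright leg 40 mm wide, 66 mm tall, with a pad) is screwed on 78 mm behind the axis (+x) and 78 mm to the +y side. It does not move.
- turntable (a joint): angle of the black turntable disc (190 mm across) and of the analyser on it about the vertical axis, rad. 0: home, the analyser's back flat against the stop bracket, a hard stop; grows as it is turned counterclockwise seen from above, to 1.35 at most. Starts between 0.75 and 1.2. It stays where it is left: turning needs about 0.35 N m (3 N at the cover handle).
- analyser_front (a point): middle of the front panel of the gas analyser, 75 mm from the turntable axis and 66 mm above the bench; its own -x points out of the panel. The analyser, fixed on the disc, is 150 mm deep (x), 200 mm wide (y), of pale grey sheet metal with a dark teal front panel with knob, display and flow tube; the top of its shut cover is 106 mm above the bench.
- cover (a joint): opening angle of the analyser's top cover about its rear hinge, rad. 0 shut; 1.571 top sheet upright; 2.5 fallen over the back. Free hinge, no stay. About 0.55 kg (varies), with a fan and a block bolted underneath: centre of mass 91 mm ahead of the hinge pin and 13 mm below it when shut, so it balances at 1.715 rad, 8 degrees past upright; below that it falls shut, above it falls backwards.
- cover_hinge (a point): middle of the cover's hinge pin, at the top rear edge of the analyser: 75 mm behind the turntable axis, 105 mm above the bench. The hinge line runs along the analyser's own y.
- cover_grip (a point): middle of the round bar of the bow handle on the cover's front lip. Bar 10 mm thick, 120 mm long, parallel to the hinge, 45 mm ahead of the lip (40 mm gap). Cover shut: 199 mm ahead of the hinge pin (124 mm from the turntable axis), 11 mm below the pin, 94 mm above the bench. Moves with the cover; the bar can turn between fingers that pinch it from above.
- hex_keys: folding hex key set, 100 x 30 x 30 mm, lying on the bench to the right of the stand; origin at the centre of its underside. To be left alone.
- fitting: brass hose fitting, 24 mm across, 42 mm tall, standing behind the stand; origin at its underside. To be left alone.
- parts_tray: grey plastic tray 110 x 80 x 22 mm on the left of the stand; origin at its underside. To be left alone.
- screwdriver: screwdriver 190 mm long, lying on the bench left of the robot's front; origin under its middle. To be left alone.
- multimeter: hand-held multimeter 150 x 75 x 40 mm lying on the bench at the right front; origin at its underside. To be left alone.
- solder_reel: reel 58 mm across, 38 mm tall, at the left; origin at its underside. To be left alone.
- screw_jar: clear jar 56 mm across, 65 mm tall, at the left; origin at its underside. To be left alone.
- pliers: pliers 130 mm long, lying at the right; origin on the bench under the joint. To be left alone.

How it is judged:
On the way:
1. the analyser stands with its back against the stop bracket, cover shut (value of joint turntable below 0.05 rad and value of joint cover below 0.2 rad), for 0.2 s.
At the end, for the whole second after the job is handed in: The robot still grips the cover's handle (fingers press on it with more than 1 N, the grasp within 70 mm of the middle of the bar) and holds the cover still, within 0.07 rad (4 degrees) of its balance angle of 1.715 rad; the analyser is still home against the bracket, within 0.06 rad (value of joint cover between 1.645 and 1.785 rad and velocity of joint cover between -0.1 and 0.1 rad/s and value of joint turntable below 0.06 rad and contact force between the fingers and fixture above 1 N and distance between the grasp point and cover_grip below 0.07 m); the arm keeps its last pose, push and grip.
It fails at once if the cover drops: it swings shut faster than 2 rad/s, or goes over backwards beyond 2.1 rad (velocity of joint cover below -2 rad/s or value of joint cover above 2.1 rad).
It fails at once if another thing on the bench is moved by more than 30 mm (distance of any of hex_keys, fitting, parts_tray, screwdriver, multimeter, solder_reel, screw_jar, pliers from where it was at the start of the episode above 0.03 m).
It also fails if it takes over 45 s, if anything falls off the work surface, if the arm or the gripper's body presses on something with over 40 N, if the wrist force passes 120 N, or if a joint passes its speed limit or range.

### The arm

A 7-joint arm with a two-finger parallel gripper is mounted at the origin on the work surface. World frame = base frame: x ahead of the robot, y to its left, z up, the work surface at z = 0. Lengths are in m, angles in rad, forces in N, time in s.
With the tool pointing down it reaches from about 0.4 to 0.85 m from the base axis. Payload 4.5 kg.
Tool frame: the origin (TCP) lies between the finger pads; the fingertips stand 19 mm ahead of it and the grasp point (between the pads) is the TCP; z points along the fingers, y is the line along which they close (so a half turn about z gives the same grasp; the last joint's range is limited). The gripper opens to 88 mm and grips with 3 to 60 N. Pads are 18 mm wide; open, the fingers measure 123 mm over their backs; the gripper's body (75 mm by 187 mm) begins 45 mm behind the grasp point.
Start: joints at [0.034, 0.689, -0.195, 1.565, 0.157, 0.902, -0.215], TCP at [0.625, 0, 0.258] pointing down, gripper open.
Joint ranges: [-3.01, 3.01], [-0.46, 2.08], [-1.47, 1.51], [0.13, 2.56], [-1, 4.14], [0.04, 2.09], [-2.66, 2.66]. Speed limits (rad/s): [2.57, 2.57, 3.14, 3.14, 3.14, 3.14, 3.14].

### API

Orientations are given as a rotation vector (axis times angle).
In Python, from plant import env, imaging gives the robot as it stands.
- The arm moves only by the shell command python3 -m creep 'ROWS' [FORCE]. ROWS is JSON, a list of rows, each an object with "slide": the shift along the world's x, y, z in cm, a list of three; "delta_rot": the turn, a rotation vector about the world's x, y, z in degrees, a list of three; "hand": the opening, from 0 (shut) to 1 (fully open). A call has exactly 5 rows; each row is the pose to reach, as a shift and turn from the pose commanded when the call began; what a row does not reach only later rows make up. A row lasts 1/8 s, in which the tool goes at most 62.5 mm and 10.7 degrees, less where a joint would pass 70% of its speed; a pose out of reach is approached as far as the arm can. A call with a gripper value outside its range is refused whole. The fingers move at their own pace and stop on an object; FORCE is the grip in N (left out, the last holds). Time passes only in rows, so rows that repeat a pose let the fingers close, or fill a call up. It gives the time, the measured TCP pose, the force, the opening and the grip force at its end, in the units of the state.
- env.state(): the state, without advancing time (a new reading comes with each control period).
- imaging.read_camera(name): name is "scene" or "side" or "wrist"; returns a dict with "img" (400x640x3 uint8, red, green, blue), "mtx" (3x3 intrinsics, pixels), "extrinsics" (4x4, takes a point from camera to world coordinates); the wrist camera has in their place "tool_from_camera" (4x4, takes a point from camera to tool coordinates, whose origin is the TCP and whose axes are the flange's). Camera axes: x right, y down, z forward; pixel columns grow to the right and rows downward; lengths in m; the calibration is good to about 2 mm. A picture is of the moment at which its call begins: read the wrist's pose just before it. There is no depth.
- env.hand_in(): hands the job in; it is judged then, once.
Trained networks look in the newest picture that a camera, given by its name, has taken for a name from the list of things; names that differ only in an ending like _2 or _b are one class to them, and where a whole thing is asked for, a point or a joint stands for the part that bears it (a point fixed in the world has none). Each returns a list of dicts, best first, with "confidence" (0 to 1); they miss things now and then, are a little off and sometimes report something else, mostly with a low value. They report only what shows in the picture. A call takes as long as a camera call.
- imaging.find_in(label, camera): "xy" ([column, row] in pixels, amid what is visible of it).
- imaging.tip_of(label, camera): "xy" ([column, row] in pixels: a listed point, or the origin of a listed thing).
The state is a dict: "clock": time; "joints": joint angles; "joint_velocities": joint speeds; "joint_torque": joint torques, N m; "tool_pos": TCP position; "eef_rot": TCP orientation; "contact_force": force on the tool from outside, world axes, zero at the start; "torque": the same for the moment, N m; "grip_width": opening from 0.0 (shut) to 1.0 (fully open); "grip_force": force on a finger pad.
Only numpy, scipy, OpenCV 4.12 (cv2) and the standard library are available. Lean on these libraries where they do the work, as an engineer would, in place of code of your own. Each camera call takes 0.05 s, during which the arm holds its last target. There are 200 camera calls.

## Working session

There is one attempt and no reset: what is moved stays moved. The work goes in short steps, Python scripts to look and compute and a shell command to move; the robot and the scene stay as the last step left them, time stands still between calls to the robot, and variables do not carry over. Pictures are saved under pics/ and viewed, at most 10 in all, crops included, and the job is handed in when it is done.

```bash
ls; mkdir -p pics
cat > h.py <<'E'
import numpy as np, cv2
from plant import env, imaging
from scipy.spatial.transform import Rotation as R
def cam(n):
    s=env.state(); c=imaging.read_camera(n)
    if n=="wrist":
        T=np.eye(4);T[:3,:3]=R.from_rotvec(s["eef_rot"]).as_matrix();T[:3,3]=s["tool_pos"]
        E=T@np.array(c["tool_from_camera"])
    else: E=np.array(c["extrinsics"])
    return c["img"],np.array(c["mtx"]),E
def atz(uv,K,E,z):
    d=E[:3,:3]@np.linalg.inv(K)@np.array([uv[0],uv[1],1.]); o=E[:3,3]
    return o+d*(z-o[2])/d[2]
def proj(p,K,E):
    q=K@(E[:3,:3].T@(np.asarray(p)-E[:3,3])); return q[:2]/q[2]
E
python3 - <<'E'
from h import *
print(env.state())
Z=dict(fixture=0,analyser_front=.066,cover_hinge=.105,cover_grip=.094,hex_keys=0,fitting=0)
for n in("scene","side"):
    im,K,E=cam(n); cv2.imwrite(f"pics/{n}0.png",im[...,::-1]); print(n,E[:3,3].round(3))
    for l,z in Z.items():
        r=imaging.tip_of(l,n)[:2]
        for d in r: print(l,np.round(d["xy"],1),round(d["confidence"],2),atz(d["xy"],K,E,z).round(4))
E
```

```text
pics
{'clock': 0.0, 'joints': array([ 0.03377987,  0.68995866, -0.19457327,  1.56633486,  0.15732331,
        0.90251303, -0.21510837]), 'joint_velocities': array([-4.64292734e-04, -1.82103395e-03, -1.38309866e-03,  1.05154984e-03,
        9.07211556e-04, -2.40721595e-04, -1.47621607e-05]), 'joint_torque': array([ 3.38560185e-04, -5.27571630e+01, -1.26686912e+00, -1.53434461e+01,
       -5.26333472e-02,  6.56995355e-03,  1.65937727e-04]), 'tool_pos': array([ 6.24403468e-01, -9.17115242e-06,  2.56929769e-01]), 'eef_rot': array([-2.22042113e+00, -2.22076590e+00,  2.14165170e-03]), 'contact_force': array([-0.73340059, -0.43476131, -0.58073336]), 'torque': array([ 0.02197794, -0.00557911,  0.00112039]), 'grip_force': 0.0, 'grip_width': 1.0001827498020137}
scene [1.409 0.017 0.718]
fixture [298.6 234.2] 0.7 [ 0.5723 -0.0355  0.    ]
analyser_front [273.3 209.7] 0.61 [ 0.5369 -0.1069  0.066 ]
cover_hinge [319.6 212.5] 0.91 [0.6073 0.0271 0.105 ]
cover_grip [258.3 200.3] 0.59 [ 0.527  -0.1486  0.094 ]
hex_keys [236.6 236. ] 0.82 [ 0.5727 -0.2176  0.    ]
hex_keys [320.3 213.2] 0.49 [0.4737 0.0309 0.    ]
fitting [275.6 274.6] 0.41 [ 0.73   -0.0918  0.    ]
side [ 0.197 -1.127  0.894]
fixture [334.2 239.3] 0.84 [ 0.5642 -0.0309  0.    ]
fixture [240.1 163.6] 0.54 [0.3557 0.5281 0.    ]
analyser_front [332.8 238.9] 0.97 [ 0.5338 -0.109   0.066 ]
analyser_front [328.9 242.8] 0.3 [ 0.5179 -0.123   0.066 ]
cover_hinge [360.8 279.8] 0.64 [ 0.5348 -0.3291  0.105 ]
cover_hinge [337.5 196. ] 0.57 [0.5965 0.0448 0.105 ]
cover_grip [330.4 241. ] 0.63 [ 0.5133 -0.1505  0.094 ]
hex_keys [359.2 280.7] 0.72 [ 0.5743 -0.2251  0.    ]
fitting [397.8 240.9] 0.54 [ 0.7481 -0.0909  0.    ]
```

Run:
```python
from h import *
im=np.hstack([cv2.resize(cv2.imread("pics/scene0.png")[140:320,180:420],None,fx=1.66,fy=1.66),cv2.resize(cv2.imread("pics/side0.png")[140:320,220:460],None,fx=1.66,fy=1.66)])
im=np.vstack([im]) 
a=cv2.resize(cv2.imread("pics/scene0.png")[140:300,180:447],None,fx=3,fy=3)
cv2.imwrite("pics/a.png",a)
b=cv2.resize(cv2.imread("pics/side0.png")[130:310,220:486],None,fx=3,fy=3)
cv2.imwrite("pics/b.png",b)
```

```text
(no output)
```

View pics/a.png

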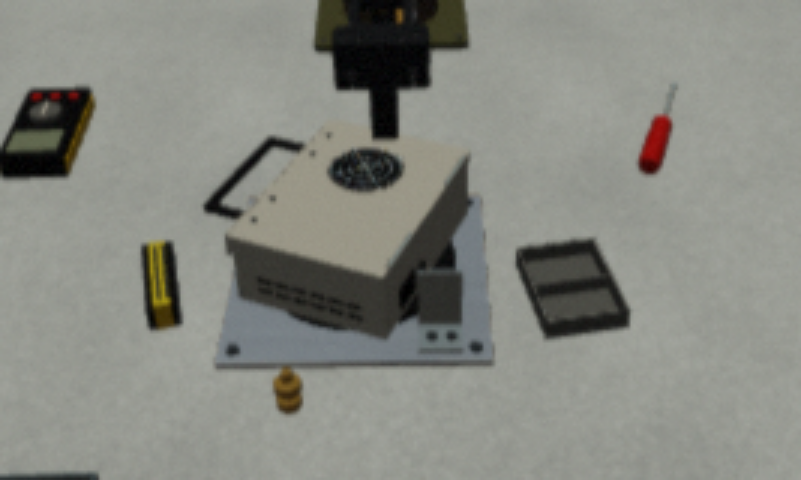

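View pics/b.png

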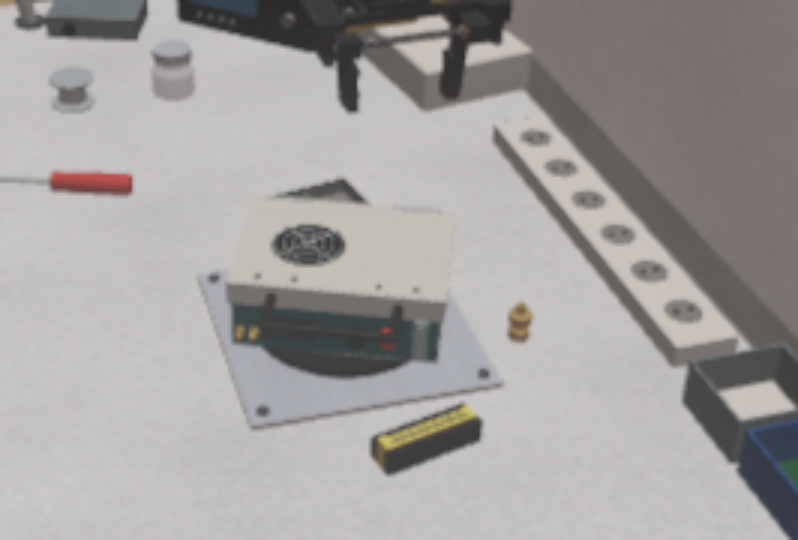

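The pictures show the analyser turned with its handle toward the right (scene crop bar 207,210–272,140). Plate corners are at scene crop (217,366), (493,362) and side crop (198,275), (252,428), (502,383).

Run:
```python
from h import *
im,K,E=cam("scene"); f=lambda u,v,z:atz((180+u/3,140+v/3),K,E,z).round(4)
a,b=f(217,364,.006),f(493,360,.006); print(a,b,np.linalg.norm(a-b),np.degrees(np.arctan2(-(b-a)[0],(b-a)[1])))
print("handle ends",f(207,210,.094),f(272,140,.094))
m=(f(207,210,.094)+f(272,140,.094))/2;print(m)
im,K,E=cam("side"); g=lambda u,v,z:atz((220+u/3,130+v/3),K,E,z).round(4)
c=[g(198,275,.008),g(252,426,.006),g(502,382,.006)]; print(c,np.linalg.norm(c[1]-c[0]),np.linalg.norm(c[2]-c[1]))
print("centre",(c[0]+c[2])/2,"yaw",np.degrees(np.arctan2((c[2]-c[1])[1],(c[2]-c[1])[0])),np.degrees(np.arctan2(-(c[0]-c[1])[0],(c[0]-c[1])[1])))
print("cover front lip",g(231,290,.105),g(447,305,.105))
```

```text
[ 0.6852 -0.1569  0.006 ] [0.69   0.0898 0.006 ] 0.246746691973773 -1.1146536074732596
handle ends [ 0.5727 -0.1696  0.094 ] [ 0.4568 -0.1186  0.094 ]
[ 0.51475 -0.1441   0.094  ]
[array([0.4404, 0.0883, 0.008 ]), array([ 0.4362, -0.1566,  0.006 ]), array([ 0.6838, -0.1606,  0.006 ])] 0.2449441773139341 0.2476323080698478
centre [ 0.5621  -0.03615  0.007  ] yaw -0.9255378967838597 -0.9825181124604626
cover front lip [ 0.4382 -0.0765  0.105 ] [ 0.6238 -0.1529  0.105 ]
```

```bash
python3 -m creep '[{"slide":[-2,-3,-1],"delta_rot":[0,0,10],"hand":0.5},{"slide":[-4,-6,-2],"delta_rot":[0,0,20],"hand":0.5},{"slide":[-7,-9,-3],"delta_rot":[0,0,30],"hand":0.5},{"slide":[-9,-12,-4],"delta_rot":[0,0,40],"hand":0.5},{"slide":[-11,-14.8,-5],"delta_rot":[0,0,50],"hand":0.5}]' 25
python3 -m creep '[{"slide":[0,0,0],"delta_rot":[0,0,10],"hand":0.5},{"slide":[0,0,0],"delta_rot":[0,0,17],"hand":0.5},{"slide":[0,0,0],"delta_rot":[0,0,17],"hand":0.5},{"slide":[0,0,0],"delta_rot":[0,0,17],"hand":0.5},{"slide":[0,0,0],"delta_rot":[0,0,17],"hand":0.5}]'
python3 - <<'E'
from h import *
s=env.state();M=R.from_rotvec(s["eef_rot"]).as_matrix();print(s["tool_pos"],M.round(3),s["joints"].round(2))
im,K,E=cam("wrist"); cv2.imwrite("pics/w1.png",im[...,::-1])
for d in imaging.tip_of("cover_grip","wrist"): print(d, atz(d["xy"],K,E,.094))
print("tcp proj at bar height",proj([*s["tool_pos"][:2],.094],K,E))
E
```

```text
clock: 1.42
tool_pos: [0.5144, -0.1492, 0.2076]
eef_rot: [1.066, 2.954, -0.0]
contact_force: [0.2, 0.2, -0.4]
grip_width: 0.503
grip_force: 0.0
clock: 2.05
tool_pos: [0.5151, -0.1479, 0.2078]
eef_rot: [0.628, 3.078, -0.0]
contact_force: [0.2, -0.5, -0.0]
grip_width: 0.501
grip_force: 0.0
[ 0.51512126 -0.14787645  0.2078268 ] [[-0.92   0.392  0.   ]
 [ 0.392  0.92  -0.   ]
 [-0.    -0.    -1.   ]] [ 0.51  0.68 -0.53  1.88  0.5   0.72  0.86]
{'xy': [324.3, 194.5], 'confidence': 0.87} [ 0.51177846 -0.14692754  0.094     ]
tcp proj at bar height [324.85484018 198.82191161]
```

View pics/w1.png

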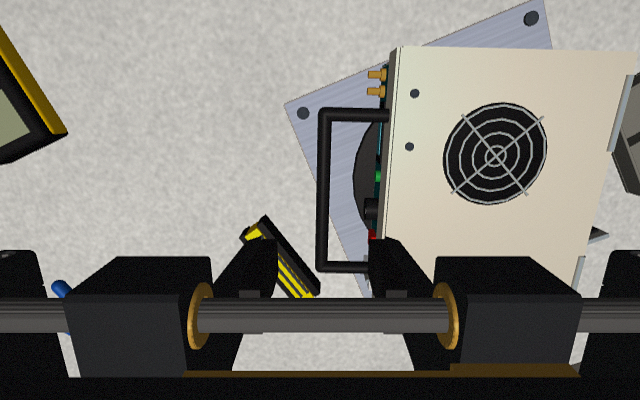

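The wrist view shows the bar vertical in the image (324,110)–(322,270), with the projected TCP (325,199) on it. I'll descend and close.

```bash
python3 -m creep '[{"slide":[-0.3,0.1,-3],"delta_rot":[0,0,0],"hand":0.5},{"slide":[-0.3,0.1,-6],"delta_rot":[0,0,0],"hand":0.5},{"slide":[-0.3,0.1,-9],"delta_rot":[0,0,0],"hand":0.5},{"slide":[-0.3,0.1,-11.3],"delta_rot":[0,0,0],"hand":0.5},{"slide":[-0.3,0.1,-11.3],"delta_rot":[0,0,0],"hand":0.5}]'
python3 -m creep '[{"slide":[0,0,0],"delta_rot":[0,0,0],"hand":0.05},{"slide":[0,0,0],"delta_rot":[0,0,0],"hand":0.05},{"slide":[0,0,0],"delta_rot":[0,0,0],"hand":0.05},{"slide":[0,0,0],"delta_rot":[0,0,0],"hand":0.05},{"slide":[0,0,0],"delta_rot":[0,0,0],"hand":0.05}]' 25
python3 - <<'E'
from h import *
c=np.array([.5625,-.0355]);p=env.state()["tool_pos"];v=p[:2]-c
print(p,np.hypot(*v),np.degrees(np.arctan2(-v[1],-v[0])),env.state()["contact_force"])
r=.124;a0=67
for a in [67,59,51,43,35,27,19,11,3,-1,-2]:
    q=np.radians(a);w=-r*np.array([np.cos(q),np.sin(q)]);print(a,(100*(c+w-p[:2])).round(1))
E
```

```text
clock: 2.78
tool_pos: [0.5111, -0.1466, 0.0935]
eef_rot: [-0.625, -3.076, 0.0]
contact_force: [-0.2, -0.8, 0.2]
grip_width: 0.501
grip_force: 0.0
clock: 3.4
tool_pos: [0.5124, -0.1468, 0.0952]
eef_rot: [0.626, 3.077, 0.001]
contact_force: [-1.2, 1.2, 4.8]
grip_width: 0.092
grip_force: 24.3
[ 0.51244522 -0.14682629  0.09520716] 0.12206155482998468 65.7902552711347 [-1.21918534  1.1865927   4.78652619]
67 [ 0.2 -0.3]
59 [-1.4  0.5]
51 [-2.8  1.5]
43 [-4.1  2.7]
35 [-5.2  4. ]
27 [-6.   5.5]
19 [-6.7  7.1]
11 [-7.2  8.8]
3 [-7.4 10.5]
-1 [-7.4 11.3]
-2 [-7.4 11.6]
```

```bash
python3 -m creep '[{"slide":[-1.4,0.5,0],"delta_rot":[0,0,-8],"hand":0.05},{"slide":[-2.8,1.5,0],"delta_rot":[0,0,-16],"hand":0.05},{"slide":[-4.1,2.7,0],"delta_rot":[0,0,-24],"hand":0.05},{"slide":[-5.2,4.0,0],"delta_rot":[0,0,-32],"hand":0.05},{"slide":[-6.0,5.5,0],"delta_rot":[0,0,-40],"hand":0.05}]'
python3 - <<'E'
from h import *
c=np.array([.5625,-.0355]);s=env.state();p=s["tool_pos"];v=p[:2]-c
M=R.from_rotvec(s["eef_rot"]).as_matrix()
print(np.hypot(*v),np.degrees(np.arctan2(-v[1],-v[0])),"tool yaw",np.degrees(np.arctan2(M[1,1],M[0,1])),s["contact_force"],s["torque"])
E
```

```text
clock: 4.03
tool_pos: [0.4533, -0.0922, 0.0952]
eef_rot: [1.646, 2.672, 0.002]
contact_force: [1.7, -1.6, 0.9]
grip_width: 0.092
grip_force: 24.7
0.12306090552519948 27.43876774743429 tool yaw 26.72900336492481 [ 1.66937838 -1.58385351  0.85810853] [-0.29261949 -0.44830031  0.12944886]
```

```bash
python3 -m creep '[{"slide":[-0.7,1.6,0],"delta_rot":[0,0,-8],"hand":0.05},{"slide":[-1.2,3.3,0],"delta_rot":[0,0,-16],"hand":0.05},{"slide":[-1.4,5.0,0],"delta_rot":[0,0,-24],"hand":0.05},{"slide":[-1.4,5.8,0],"delta_rot":[0,0,-28],"hand":0.05},{"slide":[-1.4,6.0,0],"delta_rot":[0,0,-28],"hand":0.05}]'
cat > st.py <<'E'
from h import *
c=np.array([.5625,-.0355]);s=env.state();p=s["tool_pos"];v=p[:2]-c
M=R.from_rotvec(s["eef_rot"]).as_matrix()
print(p,np.hypot(*v),np.degrees(np.arctan2(-v[1],-v[0])),"tool yaw",np.degrees(np.arctan2(M[1,1],M[0,1])),s["contact_force"],s["torque"])
E
python3 st.py
```

```text
clock: 4.65
tool_pos: [0.4384, -0.0321, 0.0951]
eef_rot: [2.239, 2.202, 0.0]
contact_force: [-0.1, -3.0, 5.2]
grip_width: 0.093
grip_force: 24.2
[ 0.43839226 -0.03211497  0.09512083] 0.12415389412770872 -1.5623533299656998 tool yaw -0.966999238803211 [-0.14641762 -3.01972229  5.18436195] [-0.55458661 -0.12852131  0.03283413]
```

```bash
python3 -m creep '[{"slide":[0,0.2,0],"delta_rot":[0,0,0],"hand":0.05},{"slide":[0,0.3,0],"delta_rot":[0,0,-1],"hand":0.05},{"slide":[0,0.4,0],"delta_rot":[0,0,-1],"hand":0.05},{"slide":[0,0.5,0],"delta_rot":[0,0,-1],"hand":0.05},{"slide":[0,0.5,0],"delta_rot":[0,0,-1],"hand":0.05}]'
python3 st.py
python3 - <<'E'
from h import *
im,K,E=cam("scene");a=cv2.resize(im[140:300,180:447,::-1],None,fx=3,fy=3);cv2.imwrite("pics/c.png",a)
E
```

```text
clock: 5.28
tool_pos: [0.4384, -0.0316, 0.0951]
eef_rot: [2.262, 2.173, -0.005]
contact_force: [1.1, -11.3, 4.1]
grip_width: 0.095
grip_force: 24.4
[ 0.43839766 -0.03163543  0.09512652] 0.12416250139476201 -1.7836250282846786 tool yaw -2.2918011947934023 [  1.05377895 -11.27811417   4.09364992] [-2.25986433 -0.1971803   0.1427133 ]
```

View pics/c.png

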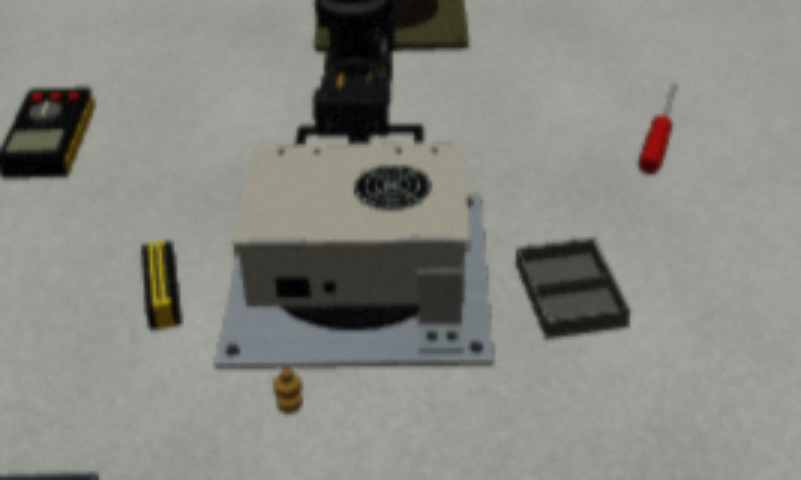

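The back is flat against the bracket (pad at crop 440,290), and the force rose to 11 N with no further motion, so it is home. Next, the lift arc.

Run:
```python
from h import *
r=np.hypot(.199,.011);b=np.arctan2(.011,.199);k=0
for t in [.08,.16,.25,.35,.45,.55,.65,.75,.85,.95,1.05,1.15,1.25,1.35,1.45,1.53,1.6,1.66,1.7,1.715]:
    f=t-b;d=100*r*(np.cos(b)-np.cos(f));print(t,round(d,1),round(-.0175*d,1),round(100*r*(np.sin(f)+np.sin(b)),1))
```

```text
0.08 -0.0 0.0 1.6
0.16 0.1 -0.0 3.2
0.25 0.3 -0.0 5.0
0.35 0.8 -0.0 6.9
0.45 1.5 -0.0 8.8
0.55 2.4 -0.0 10.6
0.65 3.4 -0.1 12.3
0.75 4.6 -0.1 13.9
0.85 5.9 -0.1 15.3
0.95 7.4 -0.1 16.6
1.05 9.0 -0.2 17.8
1.15 10.8 -0.2 18.8
1.25 12.6 -0.2 19.6
1.35 14.5 -0.3 20.3
1.45 16.4 -0.3 20.7
1.53 18.0 -0.3 20.9
1.6 19.4 -0.3 21.0
1.66 20.6 -0.4 21.0
1.7 21.4 -0.4 21.0
1.715 21.7 -0.4 21.0
```

```bash
python3 -m creep '[{"slide":[0,-0.3,0],"delta_rot":[0,0,1],"hand":0.05},{"slide":[0,-0.3,1.6],"delta_rot":[0,0,1],"hand":0.05},{"slide":[0.1,-0.3,3.2],"delta_rot":[0,0,1],"hand":0.05},{"slide":[0.3,-0.3,5.0],"delta_rot":[0,0,1],"hand":0.05},{"slide":[0.8,-0.3,6.9],"delta_rot":[0,0,1],"hand":0.05}]' 30
python3 st.py
```

```text
clock: 5.95
tool_pos: [0.4469, -0.0318, 0.1641]
eef_rot: [2.241, 2.199, -0.001]
contact_force: [3.4, -4.7, -5.1]
grip_width: 0.097
grip_force: 30.3
[ 0.44685108 -0.03184175  0.16413969] 0.11570676055636572 -1.8117983311998724 tool yaw -1.0779127275392022 [ 3.39468027 -4.7407319  -5.09464123] [-1.02303659 -0.62980919  0.00351577]
```

```bash
python3 -m creep '[{"slide":[0.7,0,1.9],"delta_rot":[0,0,0],"hand":0.05},{"slide":[1.6,0,3.7],"delta_rot":[0,0,0],"hand":0.05},{"slide":[2.6,0,5.4],"delta_rot":[0,0,0],"hand":0.05},{"slide":[3.8,-0.1,7.0],"delta_rot":[0,0,0],"hand":0.05},{"slide":[5.1,-0.1,8.4],"delta_rot":[0,0,0],"hand":0.05}]'
python3 st.py
```

```text
clock: 6.58
tool_pos: [0.5001, -0.033, 0.2479]
eef_rot: [2.238, 2.197, 0.004]
contact_force: [12.7, -5.0, -18.0]
grip_width: 0.092
grip_force: 31.0
[ 0.50005657 -0.03304874  0.24791739] 0.062491520434527756 -2.2480297413283914 tool yaw -1.046783527824193 [ 12.72416349  -5.04171394 -18.00518973] [-1.06094756 -2.1714897  -0.01120029]
```

Run:
```python
from h import *
im,K,E=cam("side");a=cv2.resize(im[90:270,220:486,::-1],None,fx=3,fy=3);cv2.imwrite("pics/d.png",a)
for l in("cover_grip","cover_hinge"):
    print(l,[(np.round(d["xy"],1),round(d["confidence"],2)) for d in imaging.tip_of(l,"side")[:2]])
p=env.state()["tool_pos"];print(proj(p,K,E),proj([.6374,-.037,.105],K,E),env.state()["contact_force"])
```

```text
cover_grip [(array([314. , 171.3]), 0.85)]
cover_hinge [(array([359.5, 206. ]), 0.92)]
[314.0776087  171.91943177] [359.14476897 208.28480364] [  8.62456047  -4.3505862  -12.09856186]
```

View pics/d.png

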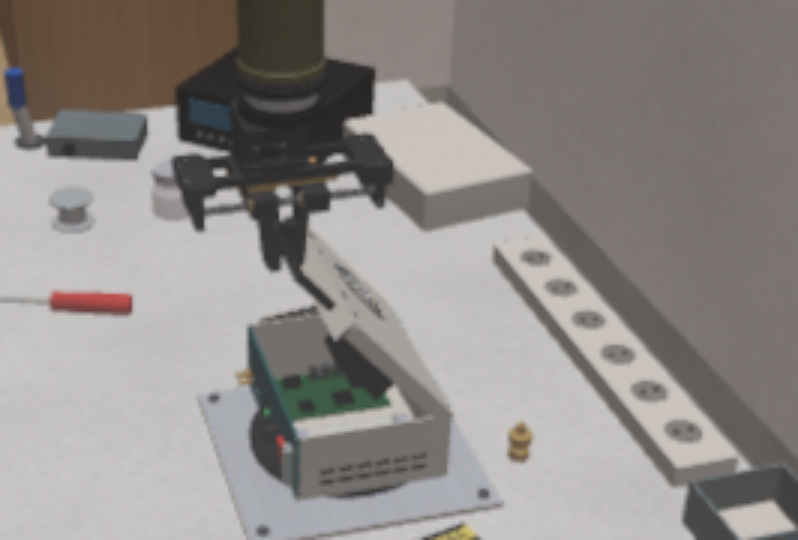

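Cover is about half open, with the bar pinched between the fingertips (crop 285,255); the network's grip pixel (314,171) matches the TCP projection. I'll go on with a slightly smaller radius.

```bash
python3 -m creep '[{"slide":[0.9,0,0.5],"delta_rot":[0,0,0],"hand":0.05},{"slide":[1.6,0,1.1],"delta_rot":[0,0,0],"hand":0.05},{"slide":[3.2,-0.1,2.3],"delta_rot":[0,0,0],"hand":0.05},{"slide":[5.0,-0.1,3.3],"delta_rot":[0,0,0],"hand":0.05},{"slide":[6.8,-0.1,4.1],"delta_rot":[0,0,0],"hand":0.05}]'
python3 st.py
```

```text
clock: 7.35
tool_pos: [0.5647, -0.0345, 0.2873]
eef_rot: [2.242, 2.201, -0.007]
contact_force: [4.9, -5.5, -17.7]
grip_width: 0.084
grip_force: 31.1
[ 0.56470171 -0.03445356  0.28727785] 0.00243773585576073 -154.57885949556075 tool yaw -1.063594316003377 [  4.85655978  -5.53842851 -17.70532922] [-1.12654991 -0.64186715 -0.07889741]
```

```bash
python3 -m creep '[{"slide":[0.9,0,0.1],"delta_rot":[0,0,0],"hand":0.05},{"slide":[1.9,0,0.3],"delta_rot":[0,0,0],"hand":0.05},{"slide":[3.8,-0.1,0.7],"delta_rot":[0,0,0],"hand":0.05},{"slide":[5.4,-0.1,0.9],"delta_rot":[0,0,0],"hand":0.05},{"slide":[6.6,-0.1,1.0],"delta_rot":[0,0,0],"hand":0.05}]'
python3 st.py
```

```text
clock: 7.98
tool_pos: [0.6309, -0.0358, 0.299]
eef_rot: [2.241, 2.199, -0.006]
contact_force: [-1.2, -4.9, -1.1]
grip_width: 0.075
grip_force: 29.7
[ 0.63085048 -0.0357628   0.29903355] 0.0683509891407089 179.7797024705806 tool yaw -1.0892662209931216 [-1.1971538  -4.8544893  -1.08009942] [-0.96113256  0.45299548  0.00880844]
```

Run:
```python
from h import *
o=[]
for n in("side","scene"):
    im,K,E=cam(n);p=env.state()["tool_pos"];q=proj(p,K,E)
    for l in("cover_grip","cover_hinge"):
        print(n,l,[(np.round(d["xy"],1),round(d["confidence"],2)) for d in imaging.tip_of(l,n)[:2]])
    print(q,proj([.6375,-.037,.105],K,E))
    u,v=q.astype(int); o.append(cv2.resize(im[v-40:v+80,u-50:u+50,::-1],None,fx=4,fy=4))
cv2.imwrite("pics/e.png",np.hstack(o))
```

```text
side cover_grip [(array([360.3, 148.7]), 0.86)]
side cover_hinge [(array([359. , 206.9]), 0.69)]
[360.74853897 149.61742035] [359.17657436 208.27968317]
scene cover_grip [(array([290.9, 153.2]), 0.71)]
scene cover_hinge [(array([297.9, 220.2]), 0.71)]
[292.00598676 153.75351887] [295.60021993 220.10614644]
```

View pics/e.png

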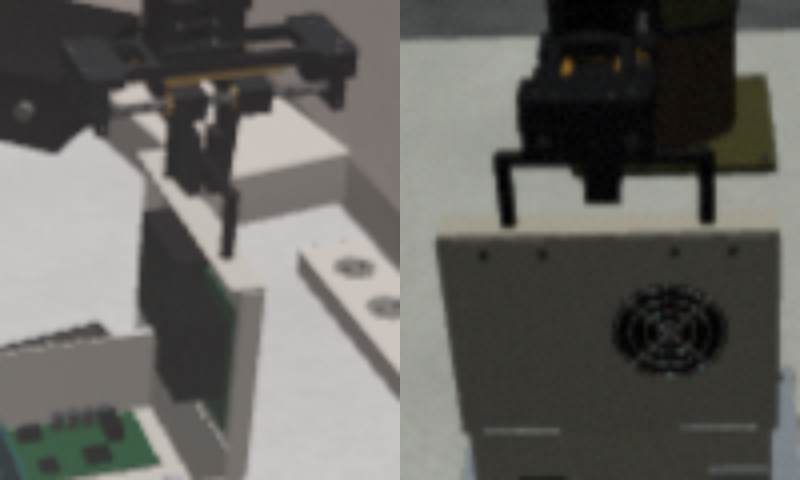

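Both views show the bar firmly pinched and the cover about upright (grip pixels agree with the TCP to about 1 px). About 2.4 cm remains to the balance point.

```bash
python3 -m creep '[{"slide":[0.7,0,0],"delta_rot":[0,0,0],"hand":0.05},{"slide":[1.4,0,0],"delta_rot":[0,0,0],"hand":0.05},{"slide":[2.0,0,0],"delta_rot":[0,0,0],"hand":0.05},{"slide":[2.4,0,-0.1],"delta_rot":[0,0,0],"hand":0.05},{"slide":[2.4,0,-0.1],"delta_rot":[0,0,0],"hand":0.05}]'
python3 -m creep '[{"slide":[0,0,0],"delta_rot":[0,0,0],"hand":0.05},{"slide":[0,0,0],"delta_rot":[0,0,0],"hand":0.05},{"slide":[0,0,0],"delta_rot":[0,0,0],"hand":0.05},{"slide":[0,0,0],"delta_rot":[0,0,0],"hand":0.05},{"slide":[0,0,0],"delta_rot":[0,0,0],"hand":0.05}]'
python3 st.py
python3 - <<'E'
from h import *
for n in("side","scene"):
    im,K,E=cam(n);p=env.state()["tool_pos"]
    for l in("cover_grip","cover_hinge"):
        print(n,l,[(np.round(d["xy"],1),round(d["confidence"],2)) for d in imaging.tip_of(l,n)[:1]])
    print("expect",proj([.6553,-.037,.3035],K,E),proj([.6375,-.037,.105],K,E))
E
```

```text
clock: 8.9
tool_pos: [0.6554, -0.0336, 0.2977]
eef_rot: [2.24, 2.201, -0.001]
contact_force: [0.7, -4.2, 0.3]
grip_width: 0.074
grip_force: 29.8
clock: 9.52
tool_pos: [0.655, -0.0336, 0.2977]
eef_rot: [2.24, 2.201, -0.001]
contact_force: [0.4, -4.9, 0.2]
grip_width: 0.077
grip_force: 29.8
[ 0.65504973 -0.03359223  0.29774618] 0.09256938777694418 -178.81910094344258 tool yaw -0.9955272311320637 [ 0.44093694 -4.91354425  0.22460081] [-0.96947301  0.16896978  0.13484297]
side cover_grip [(array([368. , 150.1]), 0.8)]
side cover_hinge [(array([359.9, 202.5]), 0.64)]
expect [368.89277174 147.3197033 ] [359.17657436 208.27968317]
scene cover_grip [(array([291.6, 159.1]), 0.82)]
scene cover_hinge [(array([295.4, 222. ]), 0.61)]
expect [290.83743393 157.11695626] [295.60021993 220.10614644]
```

At this position (behind the axis) the tool's residual +y push turns the analyser away from home, so I'll press it back with −y.

```bash
python3 -m creep '[{"slide":[0,-0.2,0],"delta_rot":[0,0,0],"hand":0.05},{"slide":[0,-0.4,0],"delta_rot":[0,0,0],"hand":0.05},{"slide":[0,-0.5,0],"delta_rot":[0,0,0],"hand":0.05},{"slide":[0,-0.6,0],"delta_rot":[0,0,0],"hand":0.05},{"slide":[0,-0.6,0],"delta_rot":[0,0,0],"hand":0.05}]'
python3 st.py
```

```text
clock: 10.45
tool_pos: [0.6551, -0.0366, 0.2977]
eef_rot: [-2.238, -2.202, -0.004]
contact_force: [-0.4, 6.4, -0.9]
grip_width: 0.074
grip_force: 29.7
[ 0.65509856 -0.03660547  0.29770853] 0.09260515990560898 179.31601696994173 tool yaw -0.9176606672856846 [-0.39659276  6.38045729 -0.8952833 ] [ 1.10027341  0.14316613 -0.10846462]
```

```bash
python3 -m creep '[{"slide":[0,-0.1,0],"delta_rot":[0,0,0],"hand":0.05},{"slide":[0,-0.1,0],"delta_rot":[0,0,0],"hand":0.05},{"slide":[0,-0.1,0],"delta_rot":[0,0,0],"hand":0.05},{"slide":[0,-0.1,0],"delta_rot":[0,0,0],"hand":0.05},{"slide":[0,-0.1,0],"delta_rot":[0,0,0],"hand":0.05}]'
python3 st.py
python3 - <<'E'
from h import *
o=[]
for n,r in(("scene",(120,300,210,370)),("side",(90,270,280,440))):
    im,K,E=cam(n);a,b,c,d=r;o.append(cv2.resize(im[a:b,c:d,::-1],None,fx=2.5,fy=2.5))
cv2.imwrite("pics/f.png",np.hstack(o))
E
```

```text
clock: 11.08
tool_pos: [0.6551, -0.0366, 0.2977]
eef_rot: [-2.236, -2.202, -0.005]
contact_force: [-0.1, 6.2, -1.2]
grip_width: 0.074
grip_force: 29.7
[ 0.65513598 -0.03663519  0.29772342] 0.09264293449487859 179.29791265660225 tool yaw -0.8729614017611774 [-0.06622253  6.18826273 -1.1653198 ] [ 1.3542016   0.23380883 -0.12587357]
```

View pics/f.png

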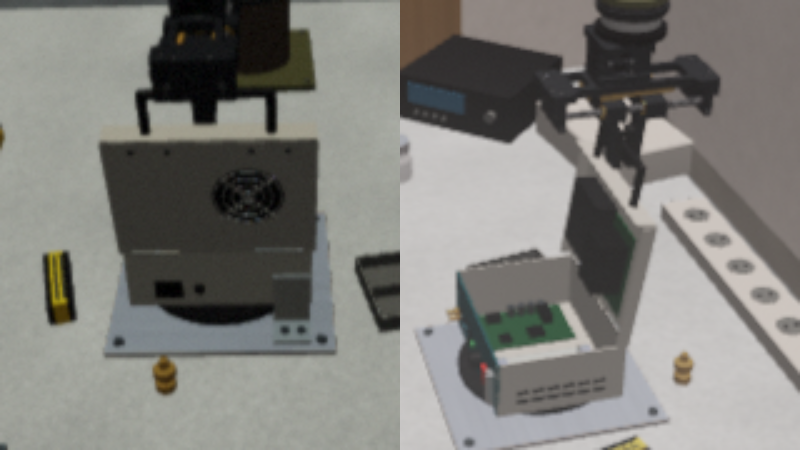

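The back is flat on the bracket, the cover is just past upright, the fingers are on the bar, and everything is at rest. Handing in.

```bash
python3 -c "
from plant import env
print(env.hand_in())"
```

```text
the job is handed in; nothing more can be done
None
```

I turned the analyser home against the stop bracket with its cover shut, then raised the cover to about 1.71 rad and handed in with the gripper still holding the handle at about 30 N; the hand-in gave no verdict.

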